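# Prove the winder's stop button, release it and reset

## Task

Test the wire winder's stop station: with the fingertips, push the red mushroom button straight in until it latches and take the fingers off it, so that it is seen to stay in by itself. Then twist it clockwise, as its white arrows show, by pushing a wing sideways until it pops up again, and only once it is up press the blue reset button fully in and let it spring back. Do not grip the stop button or push it roughly; the green start button must not be pressed, and the small loose things lying about are not to be picked up or pushed aside.

Things in the scene. Friction and masses are not known exactly. Their poses are not given: they have to be found in the camera images.
- stop_station: grey square box 90 x 90 x 55 mm, fixed to the bench; origin at the centre of its underside, z up. On its top, in the middle: a yellow disc (72 mm across, 2 mm thick), a black collar (48 mm across, up to 68 mm above the bench) and the red mushroom button. This body includes the button.
- stop_top (a point): centre of the flat top of the red mushroom button, 100 mm above the bench when the button is up, 92 mm when latched in; moves and turns with it. Round crown 54 mm across, 20 mm thick. Two opposite wings stick out of the crown along this point's +y and -y to 48 mm from the axis; each wing is 14 mm wide (along x), its top 6 mm and its underside 21 mm below this point. The space under and beside the wings is free down to the yellow disc (57 mm above the bench). x, y level, z up.
- stop_wing (a point): point on the +y wing of the red button, 38 mm from the turning axis, half-way through the wing's thickness (13 mm below the button's top); turns with the button
- stop_plunger (a joint): how far the red button is pushed in, m: 0 = up, 0.010 = pushed fully in. Straight down; a spring of 4 to 7 N pushes it back up, pushing it in takes up to about 9 N. Past about 0.009 it latches; let go it then stays in at about 0.008 until twisted.
- stop_head (a joint): how far the red button is twisted, rad, positive clockwise seen from above: 0 = rest, stop at 0.9. A spring turns it back to 0 when let go (about 0.06 N m with the latch at 0.8 rad, 2 N at a wing). Twisted past 0.5 to 0.6 rad it is released and springs up; fingers rubbing on a wing may hold it part-way until they leave it.
- reset_button_top (a point): centre of the top of the blue reset button (32 mm across, top 64 mm above the bench), which stands in a black ring on a grey box 70 x 70 x 42 mm fixed to the bench
- reset_button (a joint): how far the blue button is pressed, m: 0 = up, 0.006 = fully in; springs back, takes 5 N
- start_button_top (a point): centre of the top of the green start button, otherwise the same as the blue one, on its own box of the same size; the two boxes may stand either way round
- start_button (a joint): how far the green button is pressed, m: 0 = up, 0.006 = fully in
- ring_gauge: loose pale steel setting ring, 48 mm across, 14 mm high; origin under its centre
- test_weight: loose steel check weight with a knob, 22 mm across, 37 mm high; origin under its centre
- shim_olive: loose olive setting block 18 x 34 x 9 mm; origin under its centre
- tape_roll: loose roll of grey tape, 66 mm across, 24 mm high; origin under its centre
- marker_black: loose white and black marker pen, 146 mm long, lying; origin under its centre
- eraser: loose blue and white eraser 20 x 42 x 12 mm; origin under its centre

How it is judged:
On the way, in this order (a step that is already met when the one before it is completed fails the run):
1. the red button is latched in, with the fingers off it (value of joint stop_plunger above 0.006 m and contact force between the fingers and stop_station below 0.3 N), for 0.2 s.
2. the red button has been twisted and has sprung up (value of joint stop_plunger below 0.002 m), for 0.1 s.
3. the blue reset button is pressed fully in (value of joint reset_button above 0.0045 m), for 0.05 s.
At the end, for the whole second after the job is handed in: The red button is up (in by less than 2 mm) and turned back to within 0.15 rad of rest, the blue and green buttons are up (in by less than 1.5 mm), and every loose thing is within 20 mm of where it stood (value of joint stop_plunger below 0.002 m and value of joint stop_head below 0.15 rad and value of joint each of reset_button, start_button below 0.0015 m and distance of each of ring_gauge, test_weight, shim_olive, tape_roll, marker_black, eraser from where it was at the start of the episode below 0.02 m); the robot touches nothing.
It fails at once if the green start button is pressed (by more than 2 mm) (value of joint start_button above 0.002 m).
It fails at once if the blue reset button is pressed (by more than 3 mm) while the stop button is still in (by more than 4 mm) (value of joint stop_plunger above 0.004 m and value of joint reset_button above 0.003 m).
It fails at once if the stop button or its box is gripped or pushed roughly (fingers press on it with more than 35 N in all) (contact force between the fingers and stop_station above 35 N).
It fails at once if a loose thing is lifted, carried or shoved by more than 20 mm (distance of any of ring_gauge, test_weight, shim_olive, tape_roll, marker_black, eraser from where it was at the start of the episode above 0.02 m).
It also fails if it takes over 51 s, if anything falls off the work surface, if the arm or the gripper's body presses on something with over 40 N, if the wrist force passes 120 N, or if a joint passes its speed limit or range.

## Robot

A 6-joint arm with a two-finger parallel gripper is mounted at the origin on a cart in front of the work surface, level with it; the furniture and walls round the work are solid. World frame = base frame: x ahead of the robot, y to its left, z up, the work surface at z = 0. Lengths are in m, angles in rad, forces in N, time in s.
With the tool pointing down it reaches from about 0.425 to 0.95 m from the base axis. Payload 3.5 kg.
Tool frame: the origin (TCP) lies between the finger pads; the fingertips stand 11 mm ahead of it and the grasp point (between the pads) lies 8 mm behind it (ctrl.tcp_to_tips is the distance from the TCP to the fingertips, in m); z points along the fingers, y is the direction in which the jaws open and shut (so a half turn about z gives the same grasp; the last joint's range is limited). The gripper opens to 85 mm and grips with 20 to 120 N. Pads are 22 mm wide; open, the fingers measure 114 mm over their backs; the gripper's body (76 mm by 85 mm) begins 54 mm behind the grasp point. The pads swing forward as they close: fully open they stand 13 mm farther back than shut.
Start: joints at [1.088, 0.286, 1.577, -0, 1.279, -0.15], TCP at [0.22, 0.638, 0.242] pointing down, gripper open.
Joint ranges: [-2.77, 2.77], [-0.9, 2.22], [0.21, 2.48], [-1.53, 4.67], [0.24, 2.81], [-2.84, 2.84]. Speed limits (rad/s): [2.79, 2.79, 3.14, 3.14, 3.14, 3.14].

## Interface

Orientations are given as a unit quaternion [x, y, z, w].
In Python, from plant import monitor, vision, workorder, ctrl gives the robot as it stands.
- The arm moves only by the tool jog_arm, never from a script. Its argument "series" is a list of rows, each a list of 4 numbers: the shift along the tool's x, y, z in m, then the turn about the tool's z in rad. In form: [[tx, ty, tz, spin], ...]. A call has exactly 8 rows; each row shifts and turns the pose as measured when the row begins, along the tool's axes as they then stand; what a row does not reach is not made up. A row lasts 1/12 s, in which the tool goes at most 41.7 mm and 7.16 degrees, less where a joint would pass 70% of its speed; a pose out of reach is approached as far as the arm can. A call is refused whole if a number of a shift passes 0.0417 or a number of a turn 0.125, either way. A call with a gripper value outside its range is refused whole. "grip" is the finger opening in m, from 0 to 0.0854, set as the call begins (left out, the last holds). The fingers move at their own pace and stop on an object; "grip_force" is the grip in N (left out, the last holds). Time passes only in rows, so rows that do not move let the fingers close, or fill a call up. It gives the time, the measured TCP pose, the force and the opening at its end, in the units of the state.
- monitor.get_state(): the state, without advancing time (a new reading comes with each control period).
- vision.read_camera(name): name is "scene" or "side" or "wrist"; returns the picture (400x640x3 uint8, red, green, blue); there is no depth.
- vision.get_calibration(name): a dict with "vfov" (degrees; the focal length in pixels is half the picture's height over the tangent of half this angle, whatever the lens; pixels are square), "cx", "cy" (the principal point, pixels), "R" (3x3) and "t" (3): a world point X has camera coordinates R X + t. Camera axes: x right, y down, z forward; pixel columns grow to the right and rows downward; lengths in m; the calibration is good to about 2 mm. A picture is of the moment at which its call begins: read the wrist's pose just before it. get_calibration takes no time and is no camera call; for the wrist camera it gives the pose at the moment of the call.
- workorder.sign_off(): hands the job in, once; it reports no verdict.
The state is a dict: "time": time; "qpos": joint angles; "dq": joint speeds; "joint_efforts": joint torques, N m; "eef_pos": TCP position; "tcp_rot": TCP orientation; "contact_force": force on the tool from outside, world axes, zero at the start; "wrist_torque": the same for the moment, N m; "opening": opening from 0.0 (shut) to 1.0 (fully open).
Only numpy, scipy, OpenCV 4.12 (cv2) and the standard library are available. Lean on these libraries where they do the work, as an engineer would, in place of code of your own. Each camera call takes 0.05 s, during which the arm holds its last target.

## Working session

There is one attempt and no reset: what is moved stays moved. The work goes in short steps, Python scripts to look and compute and a tool call to move; the robot and the scene stay as the last step left them, time stands still between calls to the robot, and variables do not carry over. Pictures are saved under pics/ and viewed, and the job is handed in when it is done.

Besides the shell and the picture viewer there is one more tool, called after ">>>" in YAML: its name, and indented under it one key for each argument. jog_arm: Moves the arm, as the interface text tells. Its arguments: {"type":"object","properties":{"series":{"type":"array","items":{"type":"array","items":{"type":"number"}}},"grip":{"type":"number"},"grip_force":{"type":"number"}},"required":["series"]}

```bash
ls; mkdir -p pics; python3 - <<'E'
from plant import monitor, vision, workorder, ctrl
import cv2
print(monitor.get_state(), ctrl.tcp_to_tips)
for n in ["scene","side","wrist"]:
    c=vision.get_calibration(n);print(n,c)
    cv2.imwrite(f"pics/{n}0.png",vision.read_camera(n)[:,:,::-1])
E
```

```text
pics
{'time': 0.0, 'qpos': array([ 1.08797438e+00,  2.87182861e-01,  1.57816904e+00, -1.71015983e-05,
        1.27861491e+00, -1.49987008e-01]), 'dq': array([ 0.00225257, -0.0001377 ,  0.00054879, -0.00034731, -0.00063078,
        0.0003462 ]), 'joint_efforts': array([-5.51758585e-04, -4.05978048e+01, -2.92626965e+01, -1.61618646e-04,
        5.73609781e-03, -1.59032169e-06]), 'eef_pos': array([0.22020916, 0.63740097, 0.24094   ]), 'tcp_rot': array([ 1.65647826e-01,  9.86184257e-01, -1.13069911e-03, -3.61582119e-04]), 'contact_force': array([0.37451493, 0.15470264, 0.27529196]), 'wrist_torque': array([ 0.03976574, -0.05887743,  0.02180006]), 'opening': 0.9964864184933275} 0.011
scene {'vfov': 43.22263658506987, 'cx': 312.13660349373146, 'cy': 202.50197040275913, 'R': array([[-0.53083205, -0.84746059, -0.00528055],
       [-0.48444813,  0.30854917, -0.81860089],
       [ 0.6953613 , -0.43198144, -0.57433848]]), 't': array([0.32849013, 0.29391334, 1.28680753])}
side {'vfov': 50.15835251322837, 'cx': 316.08653157398817, 'cy': 197.40420638222886, 'R': array([[ 9.99998064e-01, -8.19306116e-04,  1.78896429e-03],
       [ 1.20602680e-03, -4.63170266e-01, -8.86268498e-01],
       [ 1.55472027e-03,  8.86268940e-01, -4.63168381e-01]]), 't': array([-0.45001103,  0.110652  ,  1.30476698])}
wrist {'vfov': 62.09772551197425, 'cx': 321.9639443665127, 'cy': 199.32368095612637, 'R': array([[ 0.32658397,  0.94516678, -0.00163395],
       [ 0.90910694, -0.31365029,  0.27413149],
       [ 0.25858749, -0.09101238, -0.96169083]]), 't': array([-0.67397409, -0.03460319,  0.37931543])}
```

View pics/scene0.png

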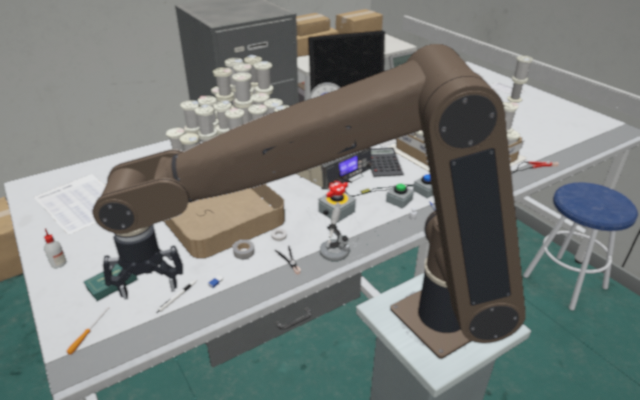

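View pics/side0.png

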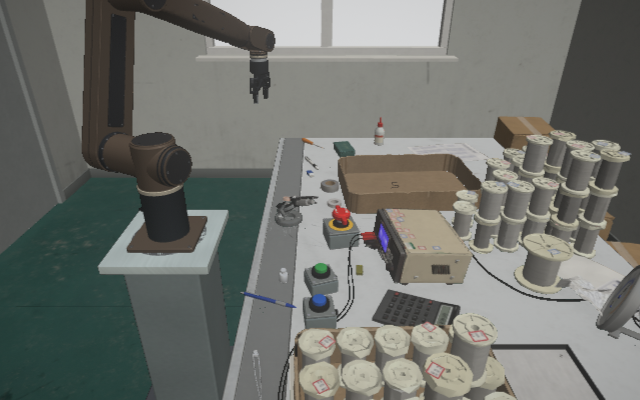

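View pics/wrist0.png

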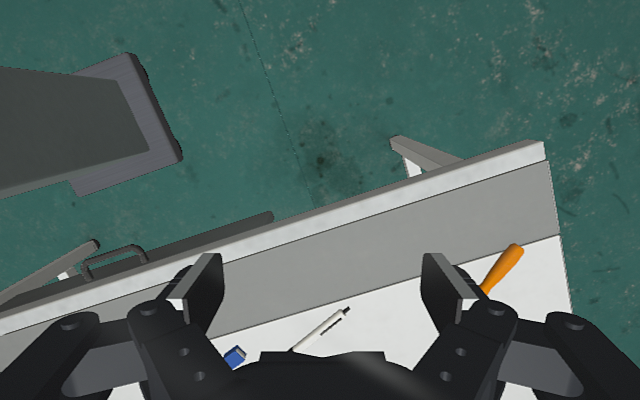

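```bash
cat > h.py <<'E'
import numpy as np, cv2
from plant import monitor, vision, workorder, ctrl
def ray(c,u,v,z):
    f=200/np.tan(np.radians(c['vfov'])/2)
    d=c['R'].T@np.array([(u-c['cx'])/f,(v-c['cy'])/f,1]); o=-c['R'].T@c['t']
    return o+d*(z-o[2])/d[2]
def proj(c,X):
    f=200/np.tan(np.radians(c['vfov'])/2)
    p=c['R']@np.array(X)+c['t']; return f*p[0]/p[2]+c['cx'],f*p[1]/p[2]+c['cy']
def yaw(s):
    from scipy.spatial.transform import Rotation as R
    return R.from_quat(s['tcp_rot']).as_matrix()
E
python3 - <<'E'
import cv2
a=cv2.imread('pics/side0.png')[190:340,235:400]; cv2.imwrite('pics/side0z.png',cv2.resize(a,None,fx=4,fy=4,interpolation=2)[:600])
a=cv2.imread('pics/scene0.png')[160:270,310:450]; cv2.imwrite('pics/scene0z.png',cv2.resize(a,None,fx=5,fy=5,interpolation=2))
E
```

```text
(no output)
```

View pics/side0z.png

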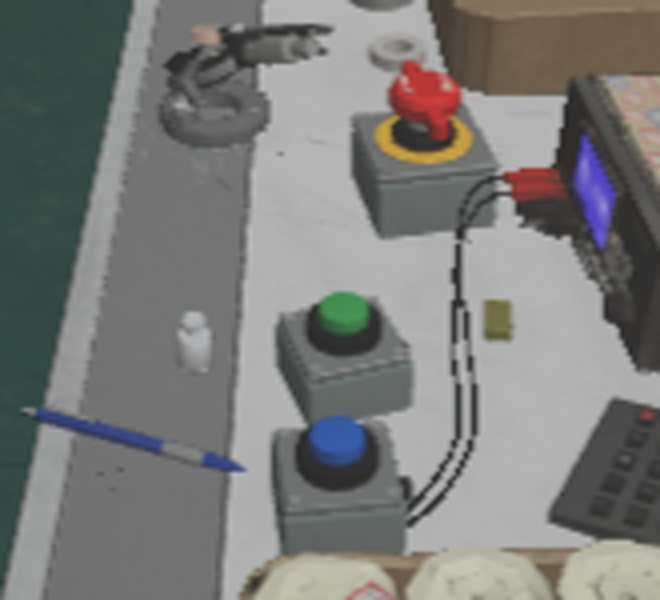

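View pics/scene0z.png

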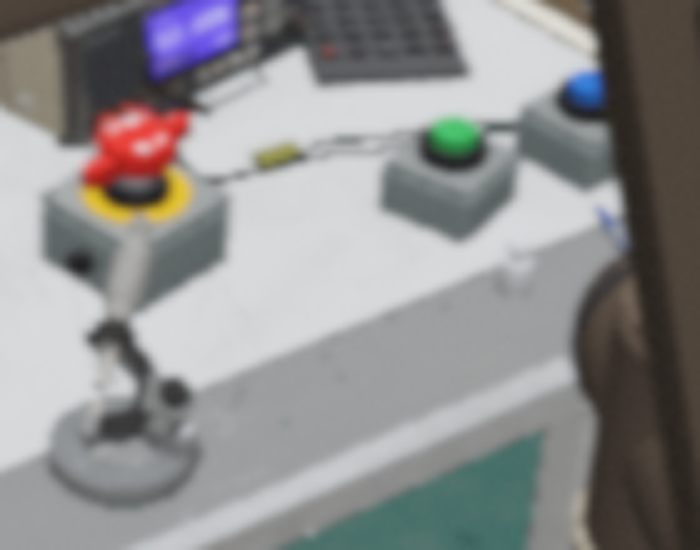

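```bash
python3 - <<'E'
from h import *
c=vision.get_calibration("side")
for n,u,v,z in [("top",341.5,211.5,.1),("disc",340.7,224.8,.057),("blue",319.5,299.2,.064),("green",321,267.5,.064),("w1",338.5,207.5,.09),("w2",345,221.5,.09),("lampbase",289,216,.02),("lamphead",314,201,.1),("weight",283,280,0),("holder_ring",334,202,.014),("boxcorner",376,225,.15)]: print(n,ray(c,u,v,z).round(3))
c=vision.get_calibration("scene")
for n,u,v,z in [("top",337,186.5,.1),("disc",337,199,.057),("green",401,187.5,.064),("blue",427.5,178,.064),("lampbase",334,252,.02),("lamphead",337,207,.1)]: print(n,ray(c,u,v,z).round(3))
E
```

```text
top [ 0.523 -0.038  0.1  ]
disc [ 0.521 -0.041  0.057]
blue [ 0.457 -0.37   0.064]
green [ 0.462 -0.254  0.064]
w1 [0.516 0.003 0.09 ]
w2 [ 0.531 -0.077  0.09 ]
lampbase [0.364 0.074 0.02 ]
lamphead [0.444 0.025 0.1  ]
weight [ 0.364 -0.223  0.   ]
holder_ring [0.511 0.18  0.014]
boxcorner [ 0.599 -0.195  0.15 ]
top [ 0.522 -0.033  0.1  ]
disc [ 0.515 -0.03   0.057]
green [ 0.448 -0.239  0.064]
blue [ 0.445 -0.353  0.064]
lampbase [0.339 0.1   0.02 ]
lamphead [0.429 0.03  0.1  ]
```

>>> jog_arm:
  series:
    - [0, 0, -0.02, -0.083]
    - [0, 0, -0.02, -0.083]
    - [0, 0, -0.02, -0.083]
    - [0, -0.03, 0, -0.083]
    - [-0.017, -0.035, 0, 0]
    - [-0.017, -0.035, 0, 0]
    - [-0.017, -0.035, 0, 0]
    - [-0.017, -0.035, 0, 0]
  grip: 0

```text
time: 0.82
eef_pos: [0.2857, 0.4669, 0.2981]
tcp_rot: [-0.014, 1.0, -0.004, -0.003]
contact_force: [-0.2, 0.9, 0.6]
opening: -0.004
```

>>> jog_arm:
  series:
    - [-0.02, -0.036, 0, 0]
    - [-0.02, -0.036, 0, 0]
    - [-0.02, -0.036, 0, 0]
    - [-0.02, -0.036, 0, 0]
    - [-0.02, -0.036, 0, 0]
    - [-0.02, -0.036, 0, 0]
    - [-0.02, -0.036, 0, 0]
    - [-0.02, -0.036, 0, 0]

```text
time: 1.48
eef_pos: [0.4515, 0.1771, 0.298]
tcp_rot: [-0.016, 1.0, -0.004, -0.003]
contact_force: [0.5, 0.6, 1.0]
opening: 0.002
```

>>> jog_arm:
  series:
    - [-0.02, -0.036, 0, 0]
    - [-0.02, -0.036, 0, 0]
    - [-0.02, -0.036, 0, 0]
    - [-0.02, -0.036, 0, 0]
    - [-0.02, -0.036, 0, 0]
    - [-0.02, -0.036, 0, 0]
    - [-0.01, -0.015, 0, 0]
    - [0, 0, 0, 0]

```text
time: 2.15
eef_pos: [0.5893, -0.0621, 0.2965]
tcp_rot: [-0.011, 1.0, -0.005, -0.004]
contact_force: [-0.6, 1.7, 0.3]
opening: 0.002
```

```bash
python3 - <<'E'
from h import *
c=vision.get_calibration("wrist"); np.save('c1.npy',c,allow_pickle=True)
im=vision.read_camera("wrist")[:,:,::-1]; cv2.imwrite('pics/w1.png',im); print(monitor.get_state()['eef_pos'])
c=vision.get_calibration("side")
im=vision.read_camera("side")[:,:,::-1]; cv2.imwrite('pics/side1.png',im)
E
```

```text
[ 0.58851123 -0.06089335  0.2962867 ]
```

View pics/w1.png

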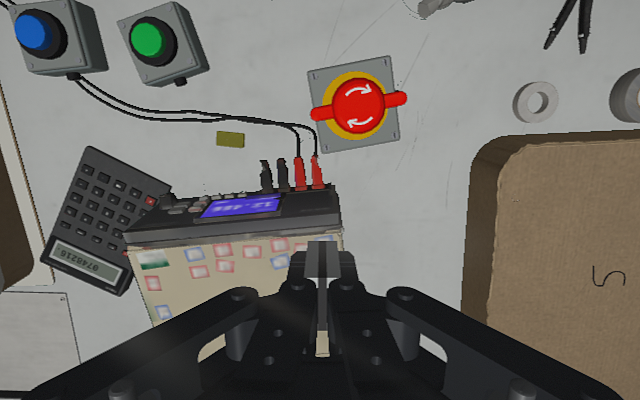

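```bash
python3 - <<'E'
from h import *
c=np.load('c1.npy',allow_pickle=True).item()
for n,u,v,z in [("top",359,106,.1),("w-",312,115,.0865),("w+",405,97,.0865),("disc",357,107,.057),("b1",308,73,.055),("b2",388,57,.055),("b3",399,137,.055),("b4",321,153,.055),("blue",34,34,.064),("green",148,42,.064),("clip",430,8,.1),("clip",430,8,.0),("conn",318,158,.05),("conn",318,158,.03),("instfront",340,192,.13),("instfront",340,192,.1),("instl",125,232,.1),("shim",230,139,.009),("ring",536,101,.014)]: print(n,ray(c,u,v,z).round(4))
s=vision.get_calibration("side")
print(proj(s,(.598,-.05,.13)))
a=cv2.imread('pics/side1.png')[100:300,200:460]; cv2.imwrite('pics/side1z.png',cv2.resize(a,None,fx=3,fy=3,interpolation=2))
E
```

```text
top [ 0.5178 -0.0298  0.1   ]
w- [ 0.5275 -0.075   0.0865]
w+ [0.5082 0.0163 0.0865]
disc [ 0.5187 -0.0277  0.057 ]
b1 [ 0.4853 -0.081   0.055 ]
b2 [0.4678 0.0022 0.055 ]
b3 [0.5497 0.0207 0.055 ]
b4 [ 0.5695 -0.0654  0.055 ]
blue [ 0.4553 -0.3575  0.064 ]
green [ 0.4602 -0.2429  0.064 ]
clip [0.4331 0.0285 0.1   ]
clip [0.4068 0.0561 0.    ]
conn [ 0.5759 -0.0688  0.05  ]
conn [ 0.5789 -0.0691  0.03  ]
instfront [ 0.5952 -0.0463  0.13  ]
instfront [ 0.6028 -0.0447  0.1   ]
instl [ 0.6523 -0.2714  0.1   ]
shim [ 0.5608 -0.1801  0.009 ]
ring [0.5069 0.1891 0.014 ]
(np.float64(368.8356659753079), np.float64(204.2768361549465))
```

View pics/side1z.png

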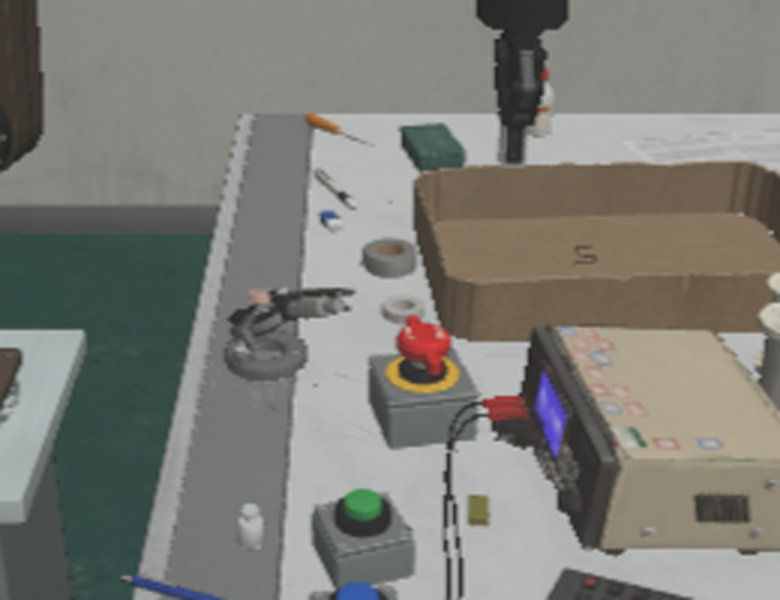

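>>> jog_arm:
  series:
    - [0.024, 0.01, 0.0, 0]
    - [0.024, 0.01, 0.0, 0]
    - [0.024, 0.01, 0.02, 0]
    - [0, 0, 0.02, 0]
    - [0, 0, 0.02, 0]
    - [0, 0, 0.02, 0]
    - [0, 0, 0, 0]
    - [0, 0, 0, 0]

```text
time: 2.92
eef_pos: [0.5045, -0.0176, 0.2141]
tcp_rot: [-0.02, 1.0, -0.002, -0.004]
contact_force: [0.4, 0.8, 0.4]
opening: -0.0
```

```bash
python3 - <<'E'
from h import *
s=monitor.get_state();print(s['eef_pos'],yaw(s).round(4),s['contact_force'])
c=vision.get_calibration("wrist"); np.save('c2.npy',c,allow_pickle=True)
im=vision.read_camera("wrist")[:,:,::-1]; cv2.imwrite('pics/w2.png',im)
im=vision.read_camera("side")[:,:,::-1]; cv2.imwrite('pics/side2.png',cv2.resize(im[130:280,240:400],None,fx=4,fy=4,interpolation=2))
E
```

```text
[ 0.50453704 -0.01761815  0.21414334] [[-0.9992 -0.0392 -0.0088]
 [-0.0392  0.9992 -0.0038]
 [ 0.009  -0.0034 -1.    ]] [0.39705321 0.83056469 0.39126906]
```

View pics/w2.png

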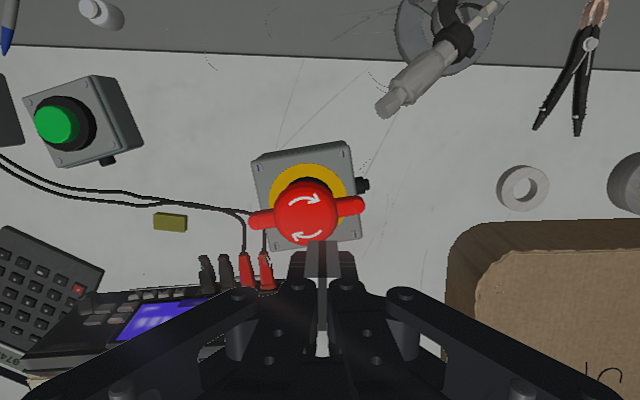

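View pics/side2.png

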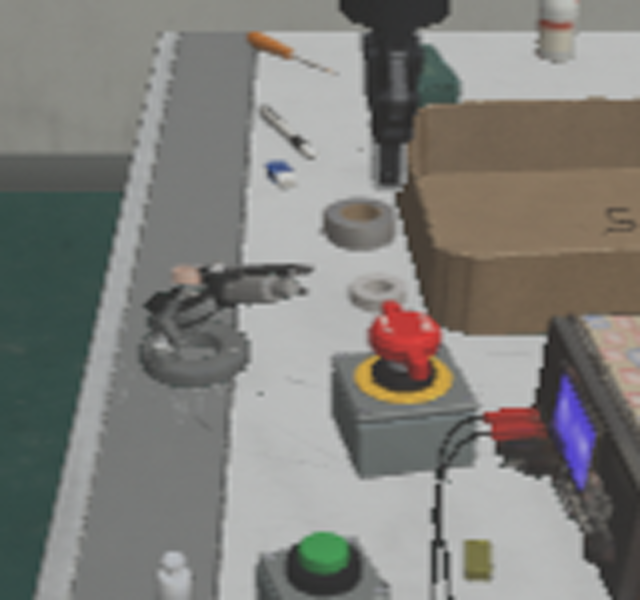

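```bash
python3 - <<'E'
from h import *
from scipy.optimize import least_squares
c=np.load('c2.npy',allow_pickle=True).item(); s=vision.get_calibration("side")
print('top',ray(c,305,213,.1),'w-',ray(c,250,222,.0865),'w+',ray(c,364,204,.0865))
for n,a,b in [("irontip",(383,108),(316,202)),("ironback",(448,48),(293,202)),("conn",(264,252),(376-14,236)),("tooltip",(323,245),(337.5,176.5))]:
    f=lambda X:np.r_[np.subtract(proj(c,X),a),np.subtract(proj(s,X),b)]
    r=least_squares(f,[.45,.03,.1]);print(n,r.x.round(3),r.fun.round(1))
E
```

```text
top [ 0.51473435 -0.03045015  0.1       ] w- [ 0.52875218 -0.07640879  0.0865    ] w+ [0.50945401 0.01686232 0.0865    ]
irontip [0.434 0.024 0.097] [-0.   1.2 -5.1  0. ]
ironback [0.386 0.075 0.068] [ 0.1 -0.6  2.8  0.6]
conn [ 0.578 -0.073  0.038] [ 0.   0.4 -1.1  0.5]
tooltip [ 0.5   -0.017  0.196] [ 0.1  0.6 -3.4  1.5]
```

>>> jog_arm:
  series:
    - [-0.0065, -0.0065, 0.01, 0.02]
    - [-0.0065, -0.0065, 0.02, 0.02]
    - [0, 0, 0.02, 0]
    - [0, 0, 0.02, 0]
    - [0, 0, 0.01, 0]
    - [0, 0, 0.005, 0]
    - [0, 0, 0, 0]
    - [0, 0, 0, 0]

```text
time: 3.68
eef_pos: [0.5283, -0.032, 0.1414]
tcp_rot: [0.0, 1.0, -0.005, 0.009]
contact_force: [0.1, 0.3, -0.1]
opening: 0.001
```

```bash
python3 - <<'E'
from h import *
s=monitor.get_state();print(s['time'],s['eef_pos'],yaw(s).round(4),s['contact_force'])
E
```

```text
3.6833 [ 0.52831505 -0.03198627  0.14138213] [[-9.999e-01  4.000e-04  1.700e-02]
 [ 2.000e-04  9.999e-01 -1.010e-02]
 [-1.700e-02 -1.010e-02 -9.998e-01]] [ 0.10298867  0.33633554 -0.10987856]
```

>>> jog_arm:
  series:
    - [0.005, 0.001, 0.005, 0]
    - [0.003, 0.001, 0.005, 0]
    - [0, 0, 0.005, 0]
    - [0, 0, 0.004, 0]
    - [0, 0, 0, 0]
    - [0, 0, 0, 0]
    - [0, 0, 0, 0]
    - [0, 0, 0, 0]

```text
time: 4.35
eef_pos: [0.5221, -0.0303, 0.1247]
tcp_rot: [-0.0, 1.0, -0.006, 0.012]
contact_force: [-0.3, -0.3, 0.1]
opening: -0.003
```

```bash
python3 - <<'E'
from h import *
s=monitor.get_state();print(s['time'],s['eef_pos'],yaw(s).round(4),s['contact_force'],s['dq'].round(3))
im=vision.read_camera("side")[:,:,::-1]; cv2.imwrite('pics/side3.png',cv2.resize(im[130:280,240:400],None,fx=4,fy=4,interpolation=2))
s=monitor.get_state();print(s['time'],s['eef_pos'])
E
```

```text
4.35 [ 0.52209429 -0.03025956  0.12470344] [[-9.997e-01 -1.000e-04  2.410e-02]
 [-3.000e-04  9.999e-01 -1.180e-02]
 [-2.410e-02 -1.190e-02 -9.996e-01]] [-0.27835669 -0.31517918  0.07760981] [-0.001  0.002 -0.002  0.001  0.003  0.001]
4.4 [ 0.52212487 -0.03028065  0.12474171]
```

View pics/side3.png

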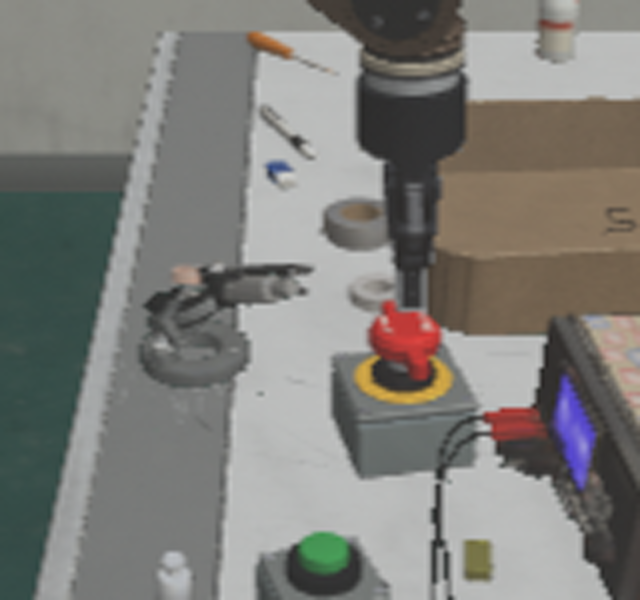

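>>> jog_arm:
  series:
    - [0.003, 0, 0.003, 0]
    - [0.001, 0, 0.003, 0]
    - [0, 0, 0.003, 0]
    - [0, 0, 0.003, 0]
    - [0, 0, 0.002, 0]
    - [0, 0, 0.002, 0]
    - [0, 0, 0.002, 0]
    - [0, 0, 0.002, 0]

```text
time: 5.07
eef_pos: [0.5191, -0.0308, 0.1076]
tcp_rot: [-0.0, 1.0, -0.006, 0.011]
contact_force: [-5.4, -0.2, 9.9]
opening: 0.001
```

>>> jog_arm:
  series:
    - [0, 0, 0.002, 0]
    - [0, 0, 0.002, 0]
    - [0, 0, 0.002, 0]
    - [0, 0, 0.001, 0]
    - [0, 0, 0.001, 0]
    - [0, 0, 0, 0]
    - [0, 0, 0, 0]
    - [0, 0, 0, 0]

```text
time: 5.73
eef_pos: [0.5192, -0.0307, 0.1038]
tcp_rot: [-0.001, 1.0, -0.006, 0.009]
contact_force: [-2.3, 0.3, 4.0]
opening: 0.003
```

>>> jog_arm:
  series:
    - [0, 0, 0.002, 0]
    - [0, 0, 0.002, 0]
    - [0, 0, 0.002, 0]
    - [0, 0, 0.002, 0]
    - [0, 0, 0.002, 0]
    - [0, 0, 0.002, 0]
    - [0, 0, 0.002, 0]
    - [0, 0, 0, 0]

```text
time: 6.4
eef_pos: [0.5196, -0.0308, 0.1023]
tcp_rot: [-0.002, 1.0, -0.005, 0.003]
contact_force: [-2.9, 0.2, 5.0]
opening: 0.003
```

>>> jog_arm:
  series:
    - [0, 0, 0.003, 0]
    - [0, 0, 0.003, 0]
    - [0, 0, 0.003, 0]
    - [0, 0, 0.003, 0]
    - [0, 0, 0.003, 0]
    - [0, 0, 0.003, 0]
    - [0, 0, 0.003, 0]
    - [0, 0, 0.003, 0]

```text
time: 7.07
eef_pos: [0.5207, -0.0309, 0.1013]
tcp_rot: [-0.004, 1.0, -0.005, -0.005]
contact_force: [-9.1, 2.5, 17.5]
opening: 0.001
```

Force rose to 17.5 N, so it has very likely reached the bottom. Lift off and look.

>>> jog_arm:
  series:
    - [0, 0, -0.005, 0]
    - [0, 0, -0.01, 0]
    - [0, 0, -0.01, 0]
    - [0, 0, -0.01, 0]
    - [0, 0, -0.01, 0]
    - [0, 0, 0, 0]
    - [0, 0, 0, 0]
    - [0, 0, 0, 0]

```text
time: 7.73
eef_pos: [0.5221, -0.0307, 0.1508]
tcp_rot: [-0.003, 1.0, -0.005, -0.003]
contact_force: [-0.3, 0.1, -0.7]
opening: -0.002
```

```bash
python3 - <<'E'
from h import *
s=monitor.get_state();print(s['time'],s['eef_pos'],yaw(s).round(4),s['contact_force'],s['dq'].round(3))
im=vision.read_camera("side")[:,:,::-1]; cv2.imwrite('pics/side4r.png',im);cv2.imwrite('pics/side4.png',cv2.resize(im[130:280,240:400],None,fx=4,fy=4,interpolation=2))
E
```

```text
7.7333 [ 0.52212374 -0.03073513  0.15082917] [[-1.     -0.0069 -0.0065]
 [-0.0068  0.9999 -0.01  ]
 [ 0.0066 -0.01   -0.9999]] [-0.27165807  0.09942209 -0.66703387] [ 0.     0.     0.008  0.001 -0.001  0.001]
```

View pics/side4.png

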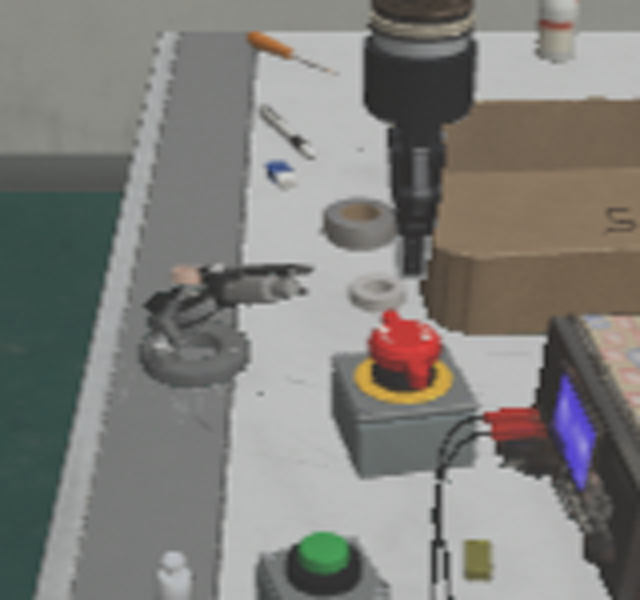

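>>> jog_arm:
  series:
    - [0.01, 0.011, 0, 0]
    - [0.01, 0.011, 0, 0]
    - [0.01, 0.011, 0, 0]
    - [0.008, 0.008, 0, 0]
    - [0.003, 0.003, 0, 0]
    - [0, 0, 0, 0]
    - [0, 0, 0, 0]
    - [0, 0, 0, 0]

```text
time: 8.45
eef_pos: [0.4726, 0.019, 0.1466]
tcp_rot: [-0.004, 1.0, -0.004, -0.007]
contact_force: [0.1, -0.5, -0.5]
opening: 0.003
```

```bash
python3 - <<'E'
from h import *
s=monitor.get_state();print(s['time'],s['eef_pos'],yaw(s).round(4),s['contact_force'],s['dq'].round(3))
c=vision.get_calibration("wrist"); np.save('c5.npy',c,allow_pickle=True)
im=vision.read_camera("wrist")[:,:,::-1]; cv2.imwrite('pics/w5.png',im)
E
```

```text
8.45 [0.47258542 0.01904028 0.14660155] [[-0.9999 -0.0084 -0.0146]
 [-0.0083  0.9999 -0.0081]
 [ 0.0146 -0.0079 -0.9999]] [ 0.09810557 -0.52357977 -0.46803491] [ 0.005 -0.004 -0.    -0.003 -0.004  0.   ]
```

View pics/w5.png

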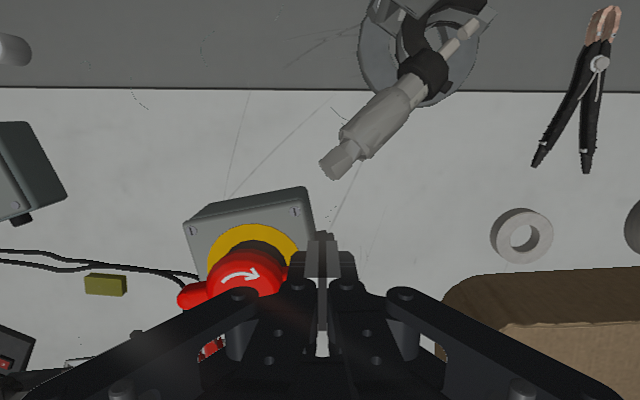

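>>> jog_arm:
  series:
    - [-0.004, -0.002, 0.01, 0]
    - [-0.004, -0.001, 0.012, 0]
    - [0, 0, 0.012, 0]
    - [0, 0, 0.012, 0]
    - [0, 0, 0.01, 0]
    - [0, 0, 0.005, 0]
    - [0, 0, 0, 0]
    - [0, 0, 0, 0]

```text
time: 9.17
eef_pos: [0.4844, 0.0118, 0.0805]
tcp_rot: [-0.002, 1.0, -0.005, -0.006]
contact_force: [-0.5, -0.5, -0.0]
opening: -0.001
```

```bash
python3 - <<'E'
from h import *
s=monitor.get_state();print(s['time'],s['eef_pos'],yaw(s).round(4),s['contact_force'],s['dq'].round(3))
im=vision.read_camera("side")[:,:,::-1]; cv2.imwrite('pics/side6.png',cv2.resize(im[130:280,240:400],None,fx=4,fy=4,interpolation=2))
E
```

```text
9.1667 [0.48442403 0.01182215 0.08048383] [[-0.9999 -0.0041 -0.0114]
 [-0.004   1.     -0.0091]
 [ 0.0114 -0.0091 -0.9999]] [-0.49682829 -0.48226101 -0.04516613] [-0.006  0.019 -0.    -0.001 -0.007  0.   ]
```

View pics/side6.png

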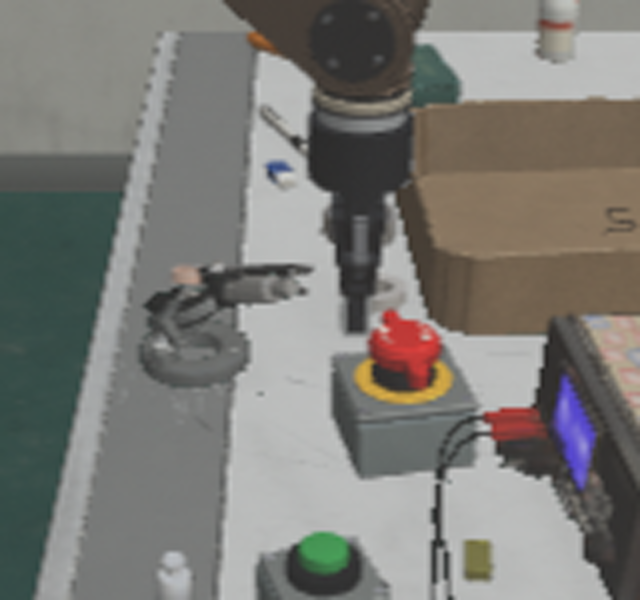

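>>> jog_arm:
  series:
    - [0, 0.003, 0.002, 0]
    - [-0.002, 0.001, 0.001, 0]
    - [-0.004, 0, 0, 0]
    - [-0.004, 0, 0, 0]
    - [-0.004, 0, 0, 0]
    - [-0.004, 0, 0, 0]
    - [0, 0, 0, 0]
    - [0, 0, 0, 0]

```text
time: 9.88
eef_pos: [0.5047, 0.0169, 0.0791]
tcp_rot: [-0.002, 1.0, -0.004, -0.005]
contact_force: [-3.0, 0.1, 1.1]
opening: 0.003
```

>>> jog_arm:
  series:
    - [-0.003, 0, 0, 0]
    - [-0.004, 0, 0, 0]
    - [-0.004, 0, 0, 0]
    - [-0.003, 0, 0, 0]
    - [0, 0, 0, 0]
    - [0, 0, 0, 0]
    - [0, 0, 0, 0]
    - [0, 0, 0, 0]

```text
time: 10.55
eef_pos: [0.5202, 0.017, 0.0794]
tcp_rot: [-0.002, 1.0, -0.004, -0.006]
contact_force: [-1.5, 1.1, 1.3]
opening: -0.001
```

```bash
python3 - <<'E'
from h import *
s=monitor.get_state();print(s['time'],s['eef_pos'],s['contact_force'],s['wrist_torque'])
im=vision.read_camera("side")[:,:,::-1]; cv2.imwrite('pics/side7.png',cv2.resize(im[130:280,240:400],None,fx=4,fy=4,interpolation=2))
E
```

```text
10.55 [0.52022544 0.01697193 0.0794352 ] [-1.53617562  1.0861215   1.33843731] [ 0.10954692  0.28972678 -0.00569685]
```

View pics/side7.png

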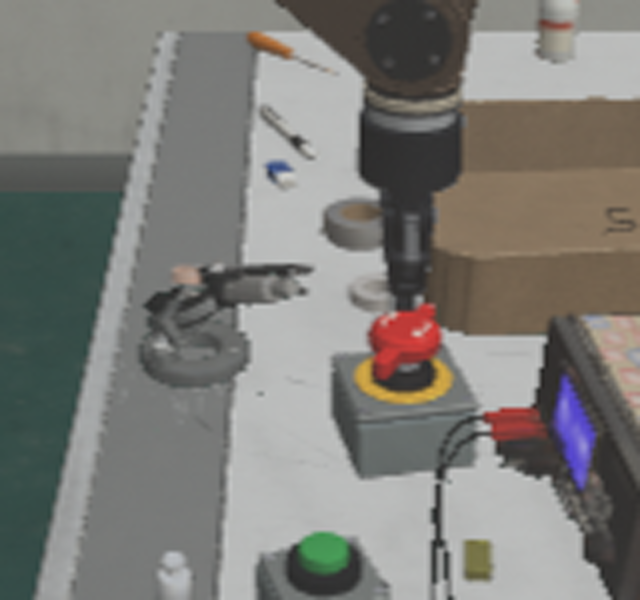

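>>> jog_arm:
  series:
    - [0.004, 0, 0, 0]
    - [0.006, 0, 0, 0]
    - [0.007, 0, 0, 0]
    - [0.007, 0, 0, 0]
    - [0.006, 0, 0, 0]
    - [0.002, 0, 0, 0]
    - [0, 0, -0.01, 0]
    - [0, 0, -0.02, 0]

```text
time: 11.27
eef_pos: [0.4819, 0.0173, 0.1069]
tcp_rot: [-0.002, 1.0, -0.004, -0.008]
contact_force: [0.3, -0.1, -0.8]
opening: 0.002
```

>>> jog_arm:
  series:
    - [0, 0, -0.02, 0]
    - [0, -0.01, -0.02, 0]
    - [0, -0.02, -0.02, 0]
    - [0, -0.02, -0.01, 0]
    - [0, -0.02, 0, 0]
    - [0, -0.01, 0, 0]
    - [0, 0, 0, 0]
    - [0, 0, 0, 0]

```text
time: 11.93
eef_pos: [0.4876, -0.0663, 0.1932]
tcp_rot: [-0.003, 1.0, -0.007, 0.001]
contact_force: [-0.3, 0.8, 0.0]
opening: -0.004
```

```bash
python3 - <<'E'
from h import *
s=monitor.get_state();print(s['time'],s['eef_pos'],yaw(s).round(4),s['contact_force'],s['wrist_torque'])
im=vision.read_camera("side")[:,:,::-1]; cv2.imwrite('pics/side8.png',cv2.resize(im[190:340,240:400],None,fx=4,fy=4,interpolation=2))
c=vision.get_calibration("wrist"); np.save('c8.npy',c,allow_pickle=True)
im=vision.read_camera("wrist")[:,:,::-1]; cv2.imwrite('pics/w8.png',im)
E
```

```text
11.9333 [ 0.4876381  -0.06625429  0.19317237] [[-1.     -0.0056  0.0025]
 [-0.0057  0.9999 -0.0141]
 [-0.0025 -0.0142 -0.9999]] [-0.32995902  0.84637558  0.03324611] [-0.02281577 -0.06851954  0.03132951]
```

View pics/side8.png

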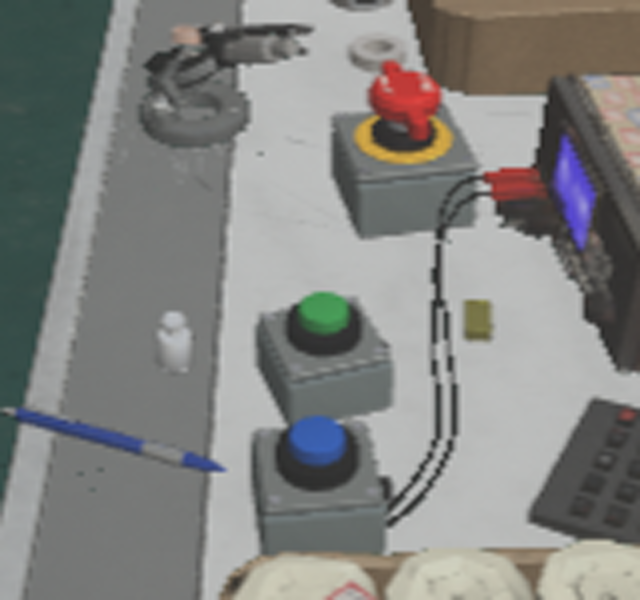

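View pics/w8.png

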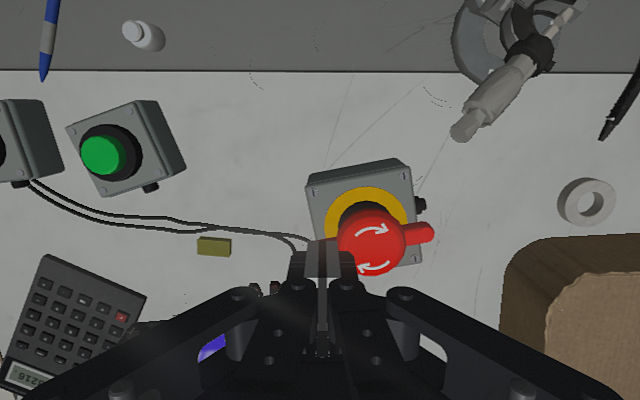

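>>> jog_arm:
  series:
    - [0.002, -0.02, 0, 0]
    - [0.004, -0.035, 0, 0]
    - [0.004, -0.035, 0, 0]
    - [0.004, -0.035, 0, 0]
    - [0.004, -0.035, 0, 0]
    - [0.003, -0.035, 0, 0]
    - [0.0, -0.015, 0, 0]
    - [0, 0, 0, 0]

```text
time: 12.7
eef_pos: [0.4677, -0.2736, 0.1887]
tcp_rot: [-0.011, 1.0, -0.002, -0.003]
contact_force: [-0.1, 0.1, -0.0]
opening: -0.0
```

```bash
python3 - <<'E'
from h import *
s=monitor.get_state();print(s['time'],s['eef_pos'],s['qpos'].round(2),yaw(s).round(4),s['contact_force'],s['wrist_torque'])
c=vision.get_calibration("wrist"); np.save('c9.npy',c,allow_pickle=True)
im=vision.read_camera("wrist")[:,:,::-1]; cv2.imwrite('pics/w9.png',im)
im=vision.read_camera("side")[:,:,::-1]; cv2.imwrite('pics/side9.png',im)
E
```

```text
12.7 [ 0.46768209 -0.27358239  0.18874769] [-0.71  0.05  1.95 -0.01  1.15 -2.3 ] [[-0.9997 -0.0223 -0.0064]
 [-0.0223  0.9997 -0.0047]
 [ 0.0065 -0.0046 -1.    ]] [-0.10708188  0.1398825  -0.01862626] [-0.01997978 -0.02607066 -0.03102958]
```

View pics/w9.png

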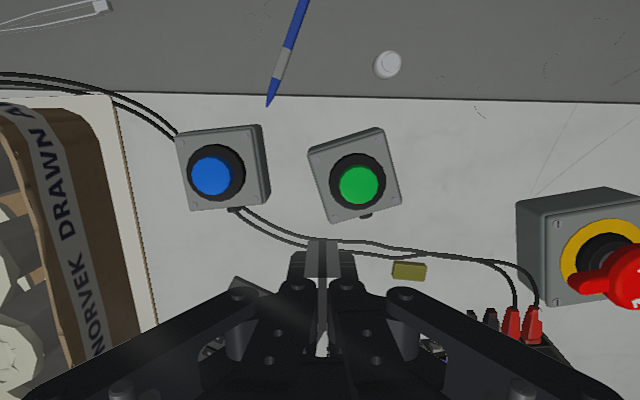

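View pics/side9.png

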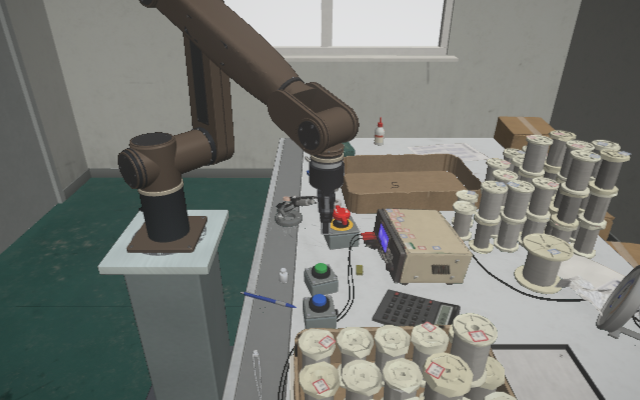

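```bash
python3 - <<'E'
from h import *
c=np.load('c9.npy',allow_pickle=True).item()
for n,u,v,z in [("blue",210,176,.064),("green",360,185,.064),("boxb1",176,135,.042),("boxb2",261,124,.042),("boxb3",268,203,.042),("boxb4",191,211,.042),("spoolwall",118,150,.0),("wall",118,150,.08),("wall",130,230,.08)]: print(n,ray(c,u,v,z).round(4))
E
```

```text
blue [ 0.4525 -0.3625  0.064 ]
green [ 0.457  -0.2438  0.064 ]
boxb1 [ 0.4231 -0.3959  0.042 ]
boxb2 [ 0.4126 -0.3252  0.042 ]
boxb3 [ 0.4801 -0.3209  0.042 ]
boxb4 [ 0.4891 -0.389   0.042 ]
spoolwall [ 0.4425 -0.4717  0.    ]
wall [ 0.4314 -0.4226  0.08  ]
wall [ 0.4932 -0.4221  0.08  ]
```

>>> jog_arm:
  series:
    - [0, 0, 0, 0.12]
    - [0, 0, 0, 0.12]
    - [0, 0, 0, 0.12]
    - [0, 0, 0, 0.12]
    - [0, 0, 0, 0.12]
    - [0, 0, 0, 0.12]
    - [0, 0, 0, 0.12]
    - [0, 0, 0, 0.12]

```text
time: 13.47
eef_pos: [0.4692, -0.2519, 0.1848]
tcp_rot: [0.463, 0.886, 0.001, -0.008]
contact_force: [-0.4, 0.1, -0.7]
opening: 0.001
```

>>> jog_arm:
  series:
    - [0, 0, 0, 0.12]
    - [0, 0, 0, 0.12]
    - [0, 0, 0, 0.12]
    - [0, 0, 0, 0.12]
    - [0, 0, 0, 0.05]
    - [0, 0, 0, 0]
    - [0, 0, 0, 0]
    - [0, 0, 0, 0]

```text
time: 14.13
eef_pos: [0.4706, -0.2326, 0.182]
tcp_rot: [0.682, 0.732, 0.0, -0.013]
contact_force: [-0.0, -0.2, 0.6]
opening: 0.002
```

```bash
python3 - <<'E'
from h import *
s=monitor.get_state();print(s['time'],s['eef_pos'],s['qpos'].round(2),yaw(s).round(4))
print(yaw(s).T@(np.array([.4525,-.3605,.18])-s['eef_pos']))
E
```

```text
14.1333 [ 0.47061152 -0.23258056  0.18203708] [-0.65  0.03  1.98  0.    1.15 -0.73] [[-0.0702  0.9974 -0.0182]
 [ 0.9974  0.0705  0.0173]
 [ 0.0185 -0.0169 -0.9997]]
[-0.12634789 -0.02705084  0.00015132]
```

>>> jog_arm:
  series:
    - [-0.01, -0.003, 0, 0.02]
    - [-0.02, -0.004, 0, 0.02]
    - [-0.025, -0.005, 0, 0.02]
    - [-0.025, -0.005, 0, 0.01]
    - [-0.025, -0.005, 0, 0]
    - [-0.01, -0.003, 0, 0]
    - [0, 0, 0, 0]
    - [0, 0, 0, 0]

```text
time: 14.8
eef_pos: [0.447, -0.3526, 0.1798]
tcp_rot: [0.706, 0.708, -0.0, -0.013]
contact_force: [-0.4, 0.1, -0.5]
opening: -0.003
```

```bash
python3 - <<'E'
from h import *
s=monitor.get_state();print(s['time'],s['eef_pos'],s['qpos'].round(2),yaw(s).round(4))
print(yaw(s).T@(np.array([.4525,-.3605,.18])-s['eef_pos']))
c=vision.get_calibration("wrist"); np.save('c10.npy',c,allow_pickle=True)
im=vision.read_camera("wrist")[:,:,::-1]; cv2.imwrite('pics/w10.png',im)
im=vision.read_camera("side")[:,:,::-1]; cv2.imwrite('pics/side10.png',cv2.resize(im[190:340,240:400],None,fx=4,fy=4,interpolation=2))
E
```

```text
14.8 [ 0.44700859 -0.35258072  0.17984766] [-0.85  0.13  1.88 -0.    1.16 -0.85] [[-0.0017  0.9998 -0.0187]
 [ 0.9998  0.002   0.0179]
 [ 0.0179 -0.0187 -0.9997]]
[-0.00792469  0.00547135 -0.00039653]
```

View pics/w10.png

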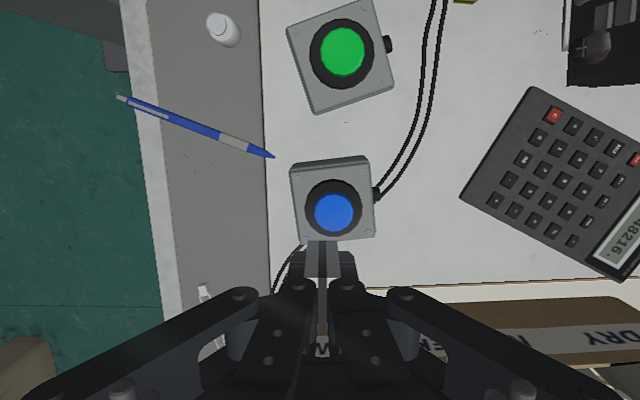

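View pics/side10.png

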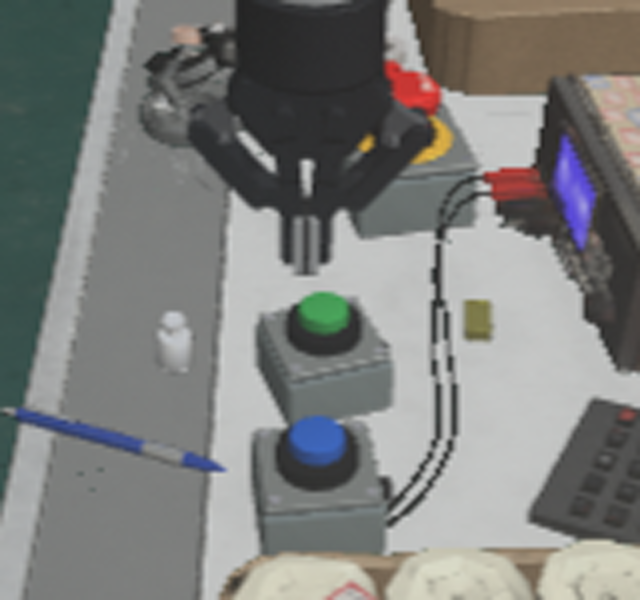

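```bash
python3 - <<'E'
from h import *
c=np.load('c10.npy',allow_pickle=True).item()
b=ray(c,334,212,.064);print(b, ray(c,344,51,.064))
s=monitor.get_state();print(yaw(s).T@(np.array([b[0],b[1],.085])-s['eef_pos']))
E
```

```text
[ 0.45327656 -0.36151267  0.064     ] [ 0.45886512 -0.2448374   0.064     ]
[-0.0115657   0.00773054  0.09453482]
```

>>> jog_arm:
  series:
    - [-0.004, 0.003, 0.01, 0]
    - [-0.003, 0.002, 0.015, 0]
    - [-0.001, 0, 0.015, 0]
    - [0, 0, 0.015, 0]
    - [0, 0, 0.01, 0]
    - [0, 0, 0.005, 0]
    - [0, 0, 0, 0]
    - [0, 0, 0, 0]

```text
time: 15.57
eef_pos: [0.4545, -0.3521, 0.1044]
tcp_rot: [0.703, 0.712, 0.0, -0.013]
contact_force: [0.1, -1.0, 0.3]
opening: 0.002
```

```bash
python3 - <<'E'
from h import *
s=monitor.get_state();print(s['eef_pos'],yaw(s).round(4),s['contact_force'])
print(yaw(s).T@(np.array([.453,-.361,.075])-s['eef_pos']))
E
```

```text
[ 0.454466   -0.35211768  0.10439614] [[-0.0125  0.9998 -0.0179]
 [ 0.9997  0.0129  0.0186]
 [ 0.0188 -0.0176 -0.9997]] [ 0.08010552 -1.02469374  0.3317013 ]
[-0.00941567 -0.00106157  0.02924716]
```

>>> jog_arm:
  series:
    - [-0.004, 0, 0.002, 0]
    - [-0.004, 0, 0.005, 0]
    - [-0.001, 0, 0.006, 0]
    - [0, 0, 0.004, 0]
    - [0, 0, 0.002, 0]
    - [0, 0, 0, 0]
    - [0, 0, 0, 0]
    - [0, 0, 0, 0]

```text
time: 16.23
eef_pos: [0.4557, -0.3634, 0.0862]
tcp_rot: [0.703, 0.711, 0.0, -0.01]
contact_force: [0.4, 0.2, -0.3]
opening: -0.001
```

>>> jog_arm:
  series:
    - [0, -0.001, 0.003, 0]
    - [0, -0.001, 0.003, 0]
    - [0, 0, 0.003, 0]
    - [0, 0, 0.003, 0]
    - [0, 0, 0.003, 0]
    - [0, 0, 0.003, 0]
    - [0, 0, 0.003, 0]
    - [0, 0, 0.003, 0]

```text
time: 16.9
eef_pos: [0.4542, -0.364, 0.0688]
tcp_rot: [0.702, 0.712, -0.0, -0.011]
contact_force: [-6.5, 7.4, 19.2]
opening: 0.004
```

>>> jog_arm:
  series:
    - [0, 0, 0.003, 0]
    - [0, 0, 0.003, 0]
    - [0, 0, 0.003, 0]
    - [0, 0, 0.002, 0]
    - [0, 0, -0.005, 0]
    - [0, 0, -0.01, 0]
    - [0, 0, -0.015, 0]
    - [0, 0, -0.02, 0]

```text
time: 17.57
eef_pos: [0.4535, -0.3629, 0.1171]
tcp_rot: [0.701, 0.713, -0.001, -0.019]
contact_force: [0.3, 0.7, -0.2]
opening: 0.004
```

>>> jog_arm:
  series:
    - [0, 0, -0.02, 0]
    - [0, 0, -0.02, 0]
    - [0, 0, -0.02, 0]
    - [0, 0, -0.02, 0]
    - [0, 0, -0.005, 0]
    - [0, 0, 0, 0]
    - [0, 0, 0, 0]
    - [0, 0, 0, 0]

```text
time: 18.23
eef_pos: [0.4569, -0.3658, 0.2087]
tcp_rot: [0.701, 0.713, -0.001, -0.016]
contact_force: [0.4, 0.1, -0.4]
opening: -0.004
```

```bash
python3 - <<'E'
from h import *
s=monitor.get_state();print(s['time'],s['eef_pos'],s['contact_force'])
im=vision.read_camera("wrist")[:,:,::-1]; cv2.imwrite('pics/w11.png',im)
im=vision.read_camera("side")[:,:,::-1]; cv2.imwrite('pics/side11.png',cv2.resize(im[190:340,240:400],None,fx=4,fy=4,interpolation=2))
E
```

```text
18.2333 [ 0.45691149 -0.36581375  0.20870403] [ 0.42762808  0.0972337  -0.3715922 ]
```

View pics/side11.png

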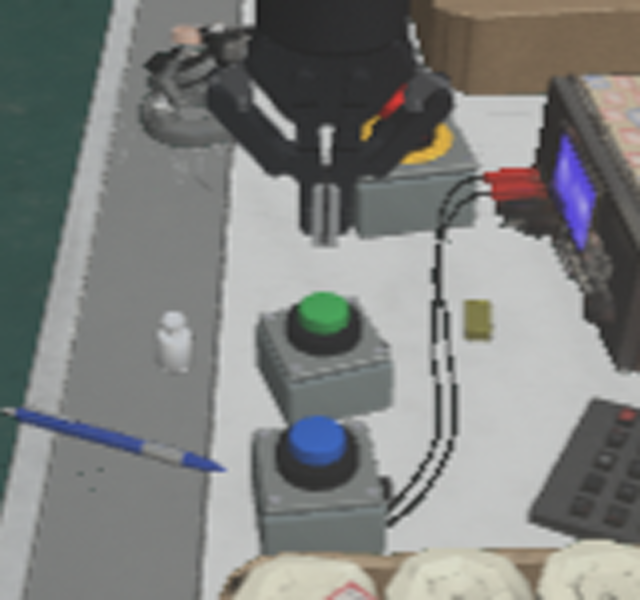

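View pics/w11.png

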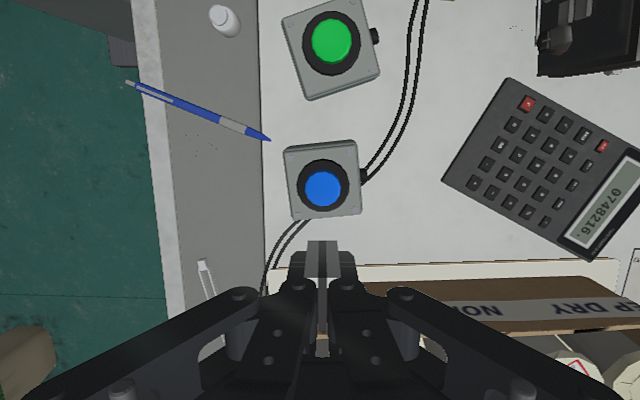

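The wrist and side pictures show blue (wrist 324,188) and green (332,40) up, and the weight, pen and shim still where they were. Nothing touches the tool (force under 0.6 N).

```bash
python3 -c "
from plant import workorder
print(workorder.sign_off())"
```

```text
the job is handed in; nothing more can be done
None
```

The stop station test is done and handed in at about 18 s of the 51 s allowed. No verdict is reported, so this rests on my own checks.

- **Latch:** I pushed the red mushroom button down with the shut fingertips. The highest force I read was about 20 N, against the 35 N limit. After I lifted off, the side picture showed it staying in.
- **Twist and release:** I pushed the +y wing sideways, clockwise, with 2–3 N read at the ends of the calls. After I withdrew, both pictures showed the button up and turned back to its starting angle.
- **Reset:** I then pressed the blue button with the tool at z 0.0688 m, which is about its full travel, at about 22 N. It sprang back.

In the last pictures the blue and green buttons are up. The green one was never approached. The check weight and olive block are where they stood, and the tool is clear of everything with under 0.6 N on it.

**What was less certain:**
- I judged the button positions from pictures and from the tool's height and force, because the joint values could not be read.
- Forces were only read at the end of each call, so a brief peak in between could have been higher.
- The ring gauge, tape roll, marker and eraser were not in the last close-ups; the tool never came near them.
- In the last side picture the gripper partly hides the red button, so the check that it was up is from the picture before the blue press.
- Jog moves missed their targets by up to about 20 mm and the tool tilted by up to 1.6°. I re-measured and corrected before each contact.

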